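Slow the tool magazine down and hold its recessed homing button with the reset pin

TASK

Get the tool magazine ready to home: first turn the speed dial on the grey-topped set-up console back until its white line points into the green set-up band, and let go of it. Then take the orange reset pin out of its block, put it down through the blue-ringed hole in the console and press the recessed hold-to-run button fully down with it; never press that button while the dial is outside the green band. Finish while still gripping the pin and holding the button down, and leave the chuck, the nylon pot and the hook spanner where they are.

Things in the scene. Friction and masses are not known exactly. Their poses are not given: they have to be found in the camera images.
- console: Fixed sheet-metal box, beige below with a dark grey top, 160 (x) x 240 (y) x 85 mm high; origin at the centre of its underside, z up; its top is a flat horizontal panel. The dial stands on the panel at y = +55 mm, the blue-ringed hole is at y = -55 mm. It may be on either side of the work area and turned a little.
- dial_axis (a point): Where the axis of the speed dial meets the panel (85 mm above the table). The dial is a round black knob, 40 mm diameter and 30 mm tall from this point up, fluted, with a white pointer line on its top and down its side; friction holds it where it is left. A light grey scale disc of 76 mm diameter, flush with the panel, surrounds it. Axes as the console.
- speed_dial (a joint): Angle of the dial in rad, 0 to 4.71, growing clockwise seen from above. At 0 the white line points 135 degrees counter-clockwise (seen from above) from the console's +x axis. The middle of the green band is at 1.178, the band reaches 0.15 either side; the red full-speed band is at the upper end. Resisting torque about 0.05 N m.
- dial_pointer (a point): Outer end of the white line on top of the dial, 20 mm from the dial's axis and 31 mm above the panel.
- green_band (a point): Middle of the green band on the scale, at panel height, 30.5 mm from the dial's axis; the band runs from 24 to 37 mm from the axis.
- aperture (a point): Centre of the mouth of the round guard hole in the panel, ringed in blue (at panel height, 85 mm above the table). Hole 14 mm diameter, straight down. The blue button lies inside it, its top 20 mm below the panel when free. Axes as the console.
- home_button (a joint): How far the recessed button is pressed, in m: 0 free, 0.005 fully down (hard stop). Cap 12 mm diameter; the spring takes about 1.5 N to start and 5 N fully down, and springs back when let go.
- pin_block: Fixed aluminium block, 50 (x) x 70 (y) x 62 mm high, origin at the centre of its underside; the pin stands in a 10 mm hole, 58 mm deep, in the middle of its top.
- pin: Reset pin, loose, standing upright in its block; origin at its lower tip, z along the pin to the handle. Steel shaft 7 mm diameter and 55 mm long, then a round orange collar 20 mm diameter and 5 mm thick (55 to 60 mm from the tip) that rests on the block's top, then a round orange handle 14 mm diameter and 55 mm long (60 to 115 mm from the tip). About 60 g.
- pin_tip (a point): The lower tip of the pin's shaft (same as the pin's origin).
- pin_handle (a point): Middle of the handle to grip, on the pin's axis, 85 mm from the tip.
- chuck: Bystander: loose steel collet chuck standing on the console's far (+x) side, 56 mm diameter, 64 mm tall, origin at the centre of its underside.
- nylon_pot: Bystander: loose cream nylon tool pot standing on the pin block's far (+x) side, a ring 64 mm diameter outside, 48 mm inside, 50 mm tall, origin at the centre of its underside.
- spanner: Bystander: loose dark steel hook spanner lying flat on the robot's side of the pin block, about 160 mm long along its y axis and 10 mm thick, origin underneath near the middle of its length.
Not all that is in view belongs to the job. There is more than one size of the pin; the job needs the larger. What is shaped like the pin_block but purple is not meant.

How it is judged:
On the way, in this order (a step that is already met when the one before it is completed fails the run):
1. the dial's white line stands in the green band and the dial has been let go (value of joint speed_dial between 1.028 and 1.328 rad and contact force between the fingers and console below 0.1 N), for 0.2 s.
2. the pin has been drawn clear of its block, in the fingers (z of pin_tip in the frame of pin_block above 0.064 m and contact force between the fingers and pin above 1 N), for 0.1 s.
At the end, for the whole second after the job is handed in: Dial within 0.15 rad of the green band's middle; pin tip in the guard hole, over 22.5 mm below the panel and within 7 mm of the hole's axis; button down over 3.8 of its 5 mm, pressed with over 1.5 N; fingers still gripping the pin. Lasts through the second after the program ends (value of joint speed_dial between 1.028 and 1.328 rad and value of joint home_button above 0.0038 m and z of pin_tip in the frame of aperture below -0.0225 m and horizontal distance between pin_tip and aperture below 0.007 m and contact force between pin and console above 1.5 N and contact force between the fingers and pin above 1 N); the arm keeps its last pose, push and grip.
It fails at once if the homing button is pressed while the dial is outside the green band (value of joint home_button above 0.002 m and (value of joint speed_dial below 1.028 rad or value of joint speed_dial above 1.328 rad)).
It fails at once if the chuck is moved by more than 20 mm (distance of chuck from where it was at the start of the episode above 0.02 m).
It fails at once if the nylon pot is moved by more than 20 mm (distance of nylon_pot from where it was at the start of the episode above 0.02 m).
It fails at once if the spanner is moved by more than 20 mm (distance of spanner from where it was at the start of the episode above 0.02 m).
It also fails if it takes over 72 s, if anything falls off the work surface, if the arm or the gripper's body presses on something with over 40 N, if the wrist force passes 120 N, or if a joint passes its speed limit or range.

ROBOT

A 6-joint arm with a two-finger parallel gripper is mounted at the origin on the work surface. World frame = base frame: x ahead of the robot, y to its left, z up, the work surface at z = 0. Lengths are in m, angles in rad, forces in N, time in s.
With the tool pointing down it reaches from about 0.375 to 0.975 m from the base axis. Payload 3.8 kg.
Tool frame: the origin (TCP) lies midway between the tips of the shut fingers; the grasp point (between the pads) lies 19 mm behind it; x points along the fingers, z is the direction in which the jaws open and shut, and the axes are right-handed (so a half turn about x gives the same grasp; the last joint's range is limited). The gripper opens to 85 mm and grips with 20 to 120 N. Pads are 22 mm wide; open, the fingers measure 114 mm over their backs; the gripper's body (76 mm by 85 mm) begins 54 mm behind the grasp point. The pads swing forward as they close: fully open they stand 13 mm farther back than shut.
Start: joints at [-1.306, 0.264, 1.604, -0, 1.274, -0.037], TCP at [0.201, -0.644, 0.231] pointing down, gripper open.
Joint ranges: [-2.63, 2.63], [-0.94, 2.18], [0.31, 2.57], [-1.31, 4.45], [0, 2.66], [-2.55, 2.55]. Speed limits (rad/s): [2.57, 2.57, 3.14, 3.14, 3.14, 3.14].

INTERFACE

Orientations are given as a rotation vector (axis times angle).
In Python, from workcell import * gives the robot as it stands. The module is installed in compiled form; this text tells all that it offers.
- The arm moves only by the tool carry_out, never from a script. Its arguments are lists of equal length, an entry for each row: "offset": the shift along the tool's x, y, z in cm, a list of three; "delta_rot": the turn, a rotation vector about the tool's x, y, z in degrees, a list of three. A call has exactly 5 rows; each row shifts and turns the commanded pose from where the row before left it, along the tool's axes as they then stand; what a row does not reach is not made up. A row lasts 1/12 s, in which the tool goes at most 41.7 mm and 7.16 degrees, less where a joint would pass 70% of its speed; a pose out of reach is approached as far as the arm can. A call is refused whole if a number of a shift passes 4.17 or a number of a turn 7.16, either way. A call with a gripper value outside its range is refused whole. "fingers" is the opening, from -1 (shut) to 1 (fully open), set as the call begins (left out, the last holds). The fingers move at their own pace and stop on an object; "newtons" is the grip in N (left out, the last holds). Time passes only in rows, so rows that do not move let the fingers close, or fill a call up. It gives the time, the measured TCP pose, the force and the opening at its end, in the units of the state.
- read_state(): the state, without advancing time (a new reading comes with each control period).
- read_camera(name): name is "scene" or "top"; returns (picture, depth): 420x560x3 uint8, red, green, blue; 420x560 float32, m along the optical axis (not along the pixel's ray), 0 where there is no reading.
- get_calibration(name): a dict with "fx", "fy", "cx", "cy" (pixels), "distortion" ([k1, k2, p1, p2, k3] as OpenCV has them; the pictures are not rectified), "R" (3x3) and "t" (3): a world point X has camera coordinates R X + t. Camera axes: x right, y down, z forward; pixel columns grow to the right and rows downward; lengths in m; the calibration is good to about 2 mm. A picture is of the moment at which its call begins. get_calibration takes no time and is no camera call.
- finish_job(): hands the job in, once; it reports no verdict.
The state is a dict: "time": time; "q": joint angles; "joint_vel": joint speeds; "joint_torque": joint torques, N m; "tool_pos": TCP position; "tcp_rot": TCP orientation; "wrist_force": force on the tool from outside, world axes, zero at the start; "torque": the same for the moment, N m; "width": opening from 0.0 (shut) to 1.0 (fully open).
Only numpy, scipy, OpenCV 4.12 (cv2) and the standard library are available. Lean on these libraries where they do the work, as an engineer would, in place of code of your own. Each camera call takes 0.05 s, during which the arm holds its last target. There are 200 camera calls.

## Working session

There is one attempt and no reset: what is moved stays moved. The work goes in short steps, Python scripts to look and compute and a tool call to move; the robot and the scene stay as the last step left them, time stands still between calls to the robot, and variables do not carry over. Pictures are saved under pics/ and viewed, about 8 in all and at most 12, crops included, and the job is handed in when it is done.

Besides the shell and the picture viewer there is one more tool, called after ">>>" by a JSON object that holds its "method" and its "body", one argument or row to a line. carry_out: Moves the arm, as the interface text tells. Its arguments: {"type":"object","properties":{"offset":{"type":"array"},"delta_rot":{"type":"array"},"fingers":{"type":"number"},"newtons":{"type":"number"}},"required":["offset","delta_rot"]}

```bash
mkdir -p pics
cat > h.py <<'E'
from workcell import *
import numpy as np, cv2
from scipy.spatial.transform import Rotation as Ro
def shot(n,fn):
    p,d=read_camera(n); np.savez(f'{n}.npz',p=p,d=d); cv2.imwrite(f'pics/{fn}.png',p[:,:,::-1]); return p,d
def ray(n,u,v):
    c=get_calibration(n);K=np.array([[c['fx'],0,c['cx']],[0,c['fy'],c['cy']],[0,0,1]])
    x=cv2.undistortPoints(np.array([[[u,v]]],float),K,np.array(c['distortion'],float))[0,0]
    R=np.array(c['R']);t=np.array(c['t']); return -R.T@t, R.T@np.array([x[0],x[1],1])
def atz(n,u,v,z):
    o,r=ray(n,u,v); return o+r*(z-o[2])/r[2]
def atd(n,u,v):
    d=np.load(f'{n}.npz')['d'][int(round(v)),int(round(u))]; o,r=ray(n,u,v); return o+r*d
def proj(n,X):
    c=get_calibration(n);K=np.array([[c['fx'],0,c['cx']],[0,c['fy'],c['cy']],[0,0,1]])
    return cv2.projectPoints(np.array(X,float).reshape(-1,1,3),cv2.Rodrigues(np.array(c['R']))[0],np.array(c['t'],float),K,np.array(c['distortion'],float))[0][:,0]
E
python3 - <<'E'
from h import *
a,_=shot('scene','s1');b,_=shot('top','t1')
s=read_state();print(s); print(Ro.from_rotvec(s['tcp_rot']).as_matrix().round(3))
print(get_calibration('top'));print(get_calibration('scene'))
E
```

```text
{'time': 0.1, 'q': array([-1.30586413e+00,  2.64675281e-01,  1.60526668e+00,  1.06235314e-05,
        1.27371066e+00, -3.69026169e-02]), 'joint_vel': array([-9.10137568e-04, -2.17811218e-03, -3.24479777e-03,  2.04833292e-04,
       -3.36205746e-05, -1.15151847e-04]), 'joint_torque': array([ 7.86864694e-04, -5.16704071e+01, -3.68591094e+01, -1.86478178e-05,
        6.31936913e-03, -3.78424306e-05]), 'tool_pos': array([ 0.2004814 , -0.6438308 ,  0.23007245]), 'tcp_rot': array([ 0.98533978,  1.33865179, -0.98319876]), 'wrist_force': array([-0.89794289, -0.30400359,  0.51147829]), 'torque': array([-0.05990109, -0.02210502, -0.01451325]), 'width': 1.0034584619597264}
[[-0.001  0.955  0.297]
 [ 0.002  0.297 -0.955]
 [-1.     0.    -0.002]]
{'fx': 504.7331604998853, 'fy': 504.7331604998853, 'cx': 285.04310903999783, 'cy': 215.36695913424663, 'distortion': array([-0.17788936,  0.        ,  0.        ,  0.        ,  0.        ]), 'R': array([[ 0.01817908, -0.99980355,  0.00789851],
       [-0.99647862, -0.01876423, -0.08172062],
       [ 0.08185277, -0.00638509, -0.99662398]]), 't': array([0.06046916, 0.57016967, 0.93847765])}
{'fx': 425.47369605656286, 'fy': 425.47369605656286, 'cx': 276.5946926949984, 'cy': 208.4487537909876, 'distortion': array([-0.11850116,  0.        ,  0.        ,  0.        ,  0.        ]), 'R': array([[-0.75880127,  0.65117031, -0.01406592],
       [ 0.37459884,  0.41864541, -0.8272918 ],
       [-0.53281923, -0.63301915, -0.56159631]]), 't': array([ 0.39034824, -0.15711693,  1.20434487])}
```

View pics/s1.png

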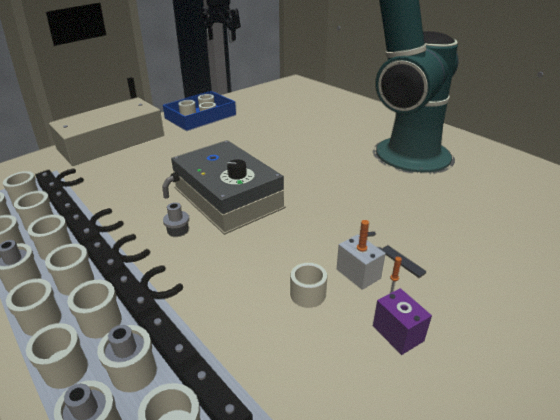

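View pics/t1.png

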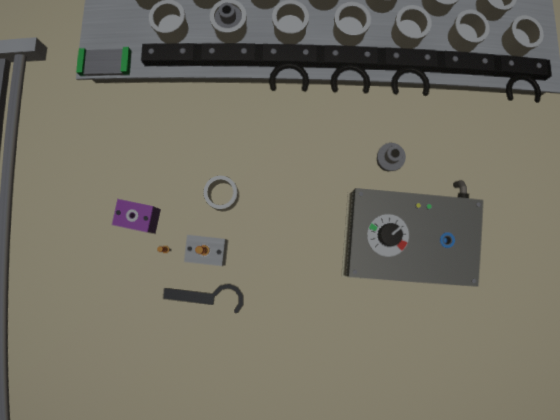

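The scene view shows the console in the centre and the pin block at right. The top view shows the dial at about (390,235), the blue hole at (448,240), the pin at (202,250) in the grey block, a smaller pin at (164,249) and the spanner below. I'll enlarge these.

Run:
```python
from h import *
p=np.load('top.npz')['p'][:,:,::-1]
A=cv2.resize(p[180:295,340:490],None,fx=5,fy=5,interpolation=2)
B=cv2.resize(p[215:275,140:240],None,fx=5,fy=5,interpolation=2)
cv2.imwrite('pics/c1.png',A);cv2.imwrite('pics/c2.png',B)
for n,u,v,z in [('dial',391,234,.115),('hole',448,240,.085),('c TL',355,190,.085),('c TR',482,201,.085),('c BR',478,285,.085),('c BL',350,275,.085),('pin',201,250,.115),('pot',221,193,.05),('chuck',394,154,.064),('span',190,296,.01),('small',163,249,.06)]:
    print(n,atz('top',u,v,z).round(4),atd('top',u,v).round(4))
```

```text
dial [ 0.5324 -0.1127  0.115 ] [ 0.5323 -0.1119  0.1189]
hole [ 0.5246 -0.2252  0.085 ] [ 0.5252 -0.2307  0.0687]
c TL [ 0.612  -0.0536  0.085 ] [ 0.6118 -0.0533  0.0866]
c TR [ 0.5973 -0.2915  0.085 ] [ 0.5974 -0.2917  0.0844]
c BR [ 0.4431 -0.2828  0.085 ] [ 0.4386 -0.3173 -0.0007]
c BL [ 0.4598 -0.0459  0.085 ] [ 0.4597 -0.0462  0.0829]
pin [0.4989 0.2151 0.115 ] [0.4988 0.2142 0.1206]
pot [0.6063 0.1912 0.05  ] [ 6.126e-01  1.974e-01 -6.000e-04]
chuck [ 0.6843 -0.13    0.064 ] [ 0.6849 -0.1306  0.0614]
span [0.4109 0.251  0.01  ] [0.4105 0.2519 0.0048]
small [0.4996 0.2946 0.06  ] [0.4994 0.2893 0.0823]
```

View pics/c1.png

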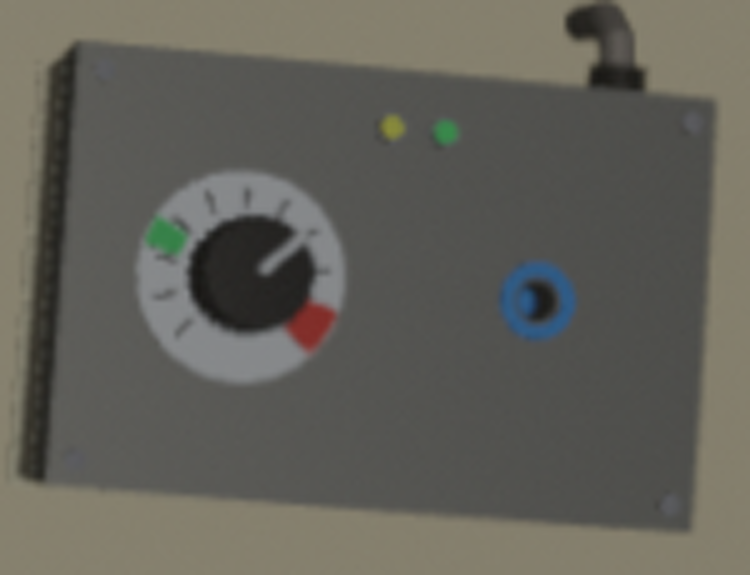

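View pics/c2.png

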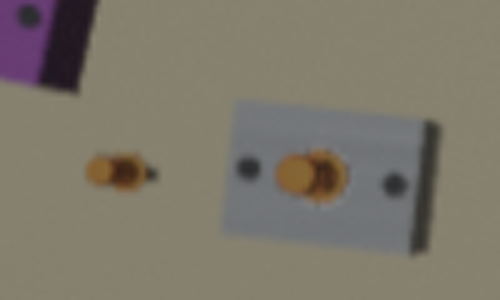

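Crop 1 shows the dial pointer tip at (304,235), the disc centre at (241,276), the green band at (166,236) and the hole at (538,301). In crop 2 the large pin's handle top is at (296,174) and its collar at (322,178).

```bash
cat >> h.py <<'E'
def need(x,y,z,phi=None):
    s=read_state();R=Ro.from_rotvec(s['tcp_rot']).as_matrix();d=R.T@(np.array([x,y,z])-s['tool_pos'])*100
    a=np.degrees(np.arctan2(R[1,2],R[0,2]));print('t',round(s['time'],2),'pos',s['tool_pos'].round(4),'F',s['wrist_force'].round(2),'w',round(s['width'],3),'q',s['q'].round(2))
    print('tool shift cm',d.round(2),'jaw ang',a.round(1), 'tilt',R[2,1:].round(4))
    if phi is not None:
        e=(phi-a+90)%180-90; print('turn about tool x (deg)',round(-e,1),'then other way',round(-e+(180 if e>0 else -180),1))
E
python3 - <<'E'
from h import *
c1=lambda x,y:(340+x/5-.4,180+y/5-.4)
c2=lambda x,y:(140+x/5-.4,215+y/5-.4)
P=lambda c,x,y,z:atz('top',*c(x,y),z)[:2]
disc=P(c1,241,276,.085);hole=P(c1,538,301,.085);top=P(c1,247,273,.115)
tip=P(c1,304,235,.116);inn=P(c1,262,272,.116);gr=P(c1,166,236,.085)
cor=[P(c1,*k,.085) for k in [(78,42),(715,100),(692,531),(47,484)]]
print(disc,hole,np.linalg.norm(disc-hole),top,tip,inn,gr,np.linalg.norm(gr-disc),'ctr',np.mean(cor,0),(disc+hole)/2)
ang=lambda v:np.degrees(np.arctan2(v[1],v[0]))
yaw=ang(disc-hole)-90;print('yaw',yaw,ang(cor[3]-cor[2])-90,ang(cor[0]-cor[1])-90)
print('pointer',ang(tip-inn),ang(tip-disc),'green',ang(gr-disc),'exp green',yaw+67.5)
for a in(ang(tip-inn),ang(tip-disc)):print('theta',np.radians(yaw+135-a))
print('pin top',P(c2,296,174,.122),'collar',P(c2,322,178,.067),P(c2,322,178,.067))
bl=[P(c2,*k,.062) for k in [(235,100),(428,120),(412,253),(220,235)]];print('block',np.mean(bl,0),ang(bl[0]-bl[1])-90)
need(*disc,.2)
E
```

```text
[ 0.53237997 -0.11346699] [ 0.5249246  -0.22366341] 0.11044833315935368 [ 0.53204405 -0.10919904] [ 0.54552155 -0.12909963] [ 0.53242561 -0.11427121] [ 0.54628546 -0.08612697] 0.030673097237277337 ctr [ 0.52861561 -0.16840879] [ 0.52865228 -0.1685652 ]
yaw -3.870461704927976 -3.7509939901287055 -3.7617125004975804
pointer -48.55020806924946 -49.94791515967727 green 63.041511410629106 exp green 63.629538295072024
theta 3.136003173205721
theta 3.1603977639121563
pin top [0.49977438 0.21778871] collar [0.499146   0.21722692] [0.499146   0.21722692]
block [0.49958576 0.21749133] -4.673443630539438
t 0.1 pos [ 0.2005 -0.6438  0.2301] F [-0.9  -0.3   0.51] w 1.003 q [-1.31  0.26  1.61  0.    1.27 -0.04]
tool shift cm [  3.1   47.46 -40.77] jaw ang -72.7 tilt [ 0.0001 -0.0021]
```

>>> {"method": "carry_out", "body": {
  "offset": [
    [0,2.37,-2.04],
    [0,2.37,-2.04],
    [0,2.37,-2.04],
    [0,2.37,-2.04],
    [0,2.37,-2.04]
  ],
  "delta_rot": [
    [0,0,0],
    [0,0,0],
    [0,0,0],
    [0,0,0],
    [0,0,0]
  ],
  "fingers": 1,
  "newtons": 30
}}

```text
time: 0.52
tool_pos: [0.2838, -0.5103, 0.2305]
tcp_rot: [0.985, 1.338, -0.984]
wrist_force: [-0.1, 0.1, 0.0]
width: 1.003
```

>>> {"method": "carry_out", "body": {
  "offset": [
    [0,2.37,-2.04],
    [0,2.37,-2.04],
    [0,2.37,-2.04],
    [0,2.37,-2.04],
    [0,2.37,-2.04]
  ],
  "delta_rot": [
    [0,0,0],
    [0,0,0],
    [0,0,0],
    [0,0,0],
    [0,0,0]
  ]
}}

```text
time: 0.93
tool_pos: [0.3665, -0.3776, 0.2308]
tcp_rot: [0.985, 1.338, -0.984]
wrist_force: [-0.1, 0.8, -0.5]
width: 0.997
```

>>> {"method": "carry_out", "body": {
  "offset": [
    [0,2.37,-2.04],
    [0,2.37,-2.04],
    [0,2.37,-2.04],
    [0,2.37,-2.04],
    [0,2.37,-2.04]
  ],
  "delta_rot": [
    [0,0,0],
    [0,0,0],
    [0,0,0],
    [0,0,0],
    [0,0,0]
  ]
}}

```text
time: 1.35
tool_pos: [0.4493, -0.245, 0.2309]
tcp_rot: [0.984, 1.338, -0.984]
wrist_force: [0.4, -0.2, 1.0]
width: 1.0
```

>>> {"method": "carry_out", "body": {
  "offset": [
    [0,2.37,-2.04],
    [0,2.37,-2.04],
    [0,2.37,-2.04],
    [0,2.37,-2.04],
    [0,2.37,-2.04]
  ],
  "delta_rot": [
    [0,0,0],
    [0,0,0],
    [0,0,0],
    [0,0,0],
    [0,0,0]
  ]
}}

```text
time: 1.77
tool_pos: [0.5322, -0.1125, 0.2308]
tcp_rot: [0.984, 1.338, -0.984]
wrist_force: [-0.6, -0.3, 0.3]
width: 0.997
```

>>> {"method": "carry_out", "body": {
  "offset": [
    [1.5,0,0],
    [1.5,0,0],
    [0,0,0],
    [0,0,0],
    [0,0,0]
  ],
  "delta_rot": [
    [0,0,0],
    [0,0,0],
    [0,0,0],
    [0,0,0],
    [0,0,0]
  ]
}}

```text
time: 2.18
tool_pos: [0.5319, -0.1143, 0.2016]
tcp_rot: [0.984, 1.337, -0.984]
wrist_force: [0.1, 0.1, -0.4]
width: 1.001
```

Run:
```python
from h import *
need(.5325,-.113,.088)
```

```text
t 2.18 pos [ 0.5319 -0.1143  0.2016] F [ 0.13  0.08 -0.45] w 1.001 q [-0.26  0.04  1.92 -0.    1.19  1.01]
tool shift cm [11.36  0.1  -0.1 ] jaw ang -72.7 tilt [-0.0001  0.    ]
```

>>> {"method": "carry_out", "body": {
  "offset": [
    [2,0.1,-0.1],
    [2,0,0],
    [2,0,0],
    [2,0,0],
    [1,0,0]
  ],
  "delta_rot": [
    [0,0,0],
    [0,0,0],
    [0,0,0],
    [0,0,0],
    [0,0,0]
  ]
}}

```text
time: 2.6
tool_pos: [0.5317, -0.1131, 0.11]
tcp_rot: [0.985, 1.338, -0.986]
wrist_force: [-1.0, -0.3, -0.2]
width: 1.0
```

>>> {"method": "carry_out", "body": {
  "offset": [
    [0.8,0,0],
    [0.8,0,0],
    [0.8,0,0],
    [0,0,0],
    [0,0,0]
  ],
  "delta_rot": [
    [0,0,0],
    [0,0,0],
    [0,0,0],
    [0,0,0],
    [0,0,0]
  ]
}}

```text
time: 3.02
tool_pos: [0.5327, -0.1129, 0.0874]
tcp_rot: [0.984, 1.337, -0.984]
wrist_force: [0.0, 0.4, 0.1]
width: 1.003
```

>>> {"method": "carry_out", "body": {
  "offset": [
    [0,0,0],
    [0,0,0],
    [0,0,0],
    [0,0,0],
    [0,0,0]
  ],
  "delta_rot": [
    [0,0,0],
    [0,0,0],
    [0,0,0],
    [0,0,0],
    [0,0,0]
  ],
  "fingers": -1,
  "newtons": 30
}}

```text
time: 3.43
tool_pos: [0.5331, -0.1131, 0.0881]
tcp_rot: [0.984, 1.336, -0.984]
wrist_force: [0.1, 0.0, 2.8]
width: 0.461
```

>>> {"method": "carry_out", "body": {
  "offset": [
    [0,0,0],
    [0,0,0],
    [0,0,0],
    [0,0,0],
    [0,0,0]
  ],
  "delta_rot": [
    [0,0,0],
    [0,0,0],
    [0,0,0],
    [0,0,0],
    [0,0,0]
  ]
}}

```text
time: 3.85
tool_pos: [0.5331, -0.1131, 0.0881]
tcp_rot: [0.984, 1.336, -0.984]
wrist_force: [-1.3, -1.0, 5.5]
width: 0.457
```

>>> {"method": "carry_out", "body": {
  "offset": [
    [-0.1,0,0],
    [0,0,0],
    [0,0,0],
    [0,0,0],
    [0,0,0]
  ],
  "delta_rot": [
    [0,0,0],
    [-5,0,0],
    [-5,0,0],
    [-5,0,0],
    [-5,0,0]
  ]
}}

```text
time: 4.27
tool_pos: [0.5332, -0.1133, 0.0881]
tcp_rot: [0.714, 1.449, -0.715]
wrist_force: [1.8, -2.6, 0.2]
width: 0.458
```

>>> {"method": "carry_out", "body": {
  "offset": [
    [0,0,0],
    [0,0,0],
    [0,0,0],
    [0,0,0],
    [0,0,0]
  ],
  "delta_rot": [
    [-5,0,0],
    [-5,0,0],
    [-5,0,0],
    [-5,0,0],
    [-5,0,0]
  ]
}}

```text
time: 4.68
tool_pos: [0.5333, -0.1134, 0.0881]
tcp_rot: [0.375, 1.536, -0.376]
wrist_force: [2.5, -2.6, -1.2]
width: 0.457
```

>>> {"method": "carry_out", "body": {
  "offset": [
    [0,0,0],
    [0,0,0],
    [0,0,0],
    [0,0,0],
    [0,0,0]
  ],
  "delta_rot": [
    [-5,0,0],
    [-5,0,0],
    [-5,0,0],
    [-5,0,0],
    [-5,0,0]
  ]
}}

```text
time: 5.1
tool_pos: [0.5336, -0.1134, 0.0882]
tcp_rot: [0.033, 1.568, -0.035]
wrist_force: [2.4, -3.5, -1.9]
width: 0.458
```

>>> {"method": "carry_out", "body": {
  "offset": [
    [0,0,0],
    [0,0,0],
    [0,0,0],
    [0,0,0],
    [0,0,0]
  ],
  "delta_rot": [
    [-5,0,0],
    [-5,0,0],
    [-5,0,0],
    [-5,0,0],
    [-5,0,0]
  ]
}}

```text
time: 5.52
tool_pos: [0.5338, -0.1134, 0.0881]
tcp_rot: [-0.31, 1.546, 0.307]
wrist_force: [3.4, -3.8, -1.8]
width: 0.457
```

>>> {"method": "carry_out", "body": {
  "offset": [
    [0,0,0],
    [0,0,0],
    [0,0,0],
    [0,0,0],
    [0,0,0]
  ],
  "delta_rot": [
    [-5,0,0],
    [-5,0,0],
    [-5,0,0],
    [-3,0,0],
    [0,0,0]
  ]
}}

```text
time: 5.93
tool_pos: [0.5339, -0.1133, 0.0882]
tcp_rot: [-0.553, 1.497, 0.55]
wrist_force: [5.2, -2.6, -2.9]
width: 0.458
```

Run:
```python
from h import *
need(.5325,-.113,.089)
```

```text
t 5.93 pos [ 0.5339 -0.1133  0.0882] F [ 5.19 -2.58 -2.91] w 0.458 q [-0.25  0.15  2.02 -0.    0.97 -0.96]
tool shift cm [-0.08  0.11 -0.09] jaw ang 40.4 tilt [-0.0026  0.0016]
```

>>> {"method": "carry_out", "body": {
  "offset": [
    [0,0,0],
    [0,0,0],
    [0,0,0],
    [0,0,0],
    [0,0,0]
  ],
  "delta_rot": [
    [0,0,0],
    [0,0,0],
    [0,0,0],
    [0,0,0],
    [0,0,0]
  ],
  "fingers": 1
}}

```text
time: 6.35
tool_pos: [0.5323, -0.1126, 0.0881]
tcp_rot: [-0.55, 1.5, 0.551]
wrist_force: [0.1, 0.7, 0.8]
width: 0.999
```

>>> {"method": "carry_out", "body": {
  "offset": [
    [-1,0,0],
    [-2,0,0],
    [-3,0,0],
    [-3,0,0],
    [-3,0,0]
  ],
  "delta_rot": [
    [0,0,0],
    [0,0,0],
    [0,0,0],
    [0,0,0],
    [0,0,0]
  ]
}}

```text
time: 6.77
tool_pos: [0.5322, -0.1126, 0.2101]
tcp_rot: [-0.55, 1.5, 0.55]
wrist_force: [0.8, -0.3, -0.1]
width: 1.0
```

Run:
```python
from h import *
need(.4995,.2176,.2,-4)
```

```text
t 6.77 pos [ 0.5322 -0.1126  0.2101] F [ 0.78 -0.34 -0.11] w 1.0 q [-0.25  0.03  1.91  0.    1.2  -0.96]
tool shift cm [ 1.02 27.31 18.86] jaw ang 40.3 tilt [ 0.0003 -0.0001]
turn about tool x (deg) 44.3 then other way -135.7
```

>>> {"method": "carry_out", "body": {
  "offset": [
    [0,2.28,1.57],
    [0,2.28,1.57],
    [0,2.28,1.57],
    [0,2.28,1.57],
    [0,2.28,1.57]
  ],
  "delta_rot": [
    [0,0,0],
    [0,0,0],
    [0,0,0],
    [0,0,0],
    [0,0,0]
  ]
}}

```text
time: 7.18
tool_pos: [0.5186, 0.0261, 0.2094]
tcp_rot: [-0.55, 1.499, 0.549]
wrist_force: [0.5, 0.3, 0.2]
width: 1.005
```

>>> {"method": "carry_out", "body": {
  "offset": [
    [0,2.28,1.57],
    [0,2.28,1.57],
    [0,2.28,1.57],
    [0,2.28,1.57],
    [0,2.28,1.57]
  ],
  "delta_rot": [
    [0,0,0],
    [0,0,0],
    [0,0,0],
    [0,0,0],
    [0,0,0]
  ]
}}

```text
time: 7.6
tool_pos: [0.5046, 0.1641, 0.2093]
tcp_rot: [-0.55, 1.499, 0.55]
wrist_force: [0.5, -0.5, -0.4]
width: 0.999
```

>>> {"method": "carry_out", "body": {
  "offset": [
    [0,2.26,1.57],
    [0,2.26,1.57],
    [0,0,0],
    [0,0,0],
    [0,0,0]
  ],
  "delta_rot": [
    [0,0,0],
    [0,0,0],
    [6.3,0,0],
    [6.3,0,0],
    [6.3,0,0]
  ]
}}

```text
time: 8.02
tool_pos: [0.4994, 0.2183, 0.2091]
tcp_rot: [-0.29, 1.551, 0.29]
wrist_force: [-0.4, -0.5, -0.2]
width: 0.999
```

>>> {"method": "carry_out", "body": {
  "offset": [
    [0,0,0],
    [0,0,0],
    [0,0,0],
    [0,0,0],
    [0,0,0]
  ],
  "delta_rot": [
    [6.4,0,0],
    [6.4,0,0],
    [6.3,0,0],
    [6.3,0,0],
    [0,0,0]
  ]
}}

```text
time: 8.43
tool_pos: [0.4997, 0.2175, 0.2092]
tcp_rot: [0.057, 1.569, -0.057]
wrist_force: [0.5, -0.7, 0.2]
width: 1.001
```

Run:
```python
from h import *
need(.4995,.2176,.073,-4)
p,d=shot('top','t2');q=p[:,:,::-1]
cv2.imwrite('pics/c3.png',np.hstack([cv2.resize(q[190:280,340:430],None,fx=4,fy=4,interpolation=2),cv2.resize(q[200:290,140:250],None,fx=4,fy=4,interpolation=2)]))
```

```text
t 8.43 pos [0.4997 0.2175 0.2092] F [ 0.48 -0.66  0.23] w 1.001 q [0.36 0.03 1.91 0.   1.2  0.44]
tool shift cm [13.62  0.   -0.03] jaw ang -4.2 tilt [0.0004 0.0006]
turn about tool x (deg) -0.2 then other way 179.8
```

View pics/c3.png

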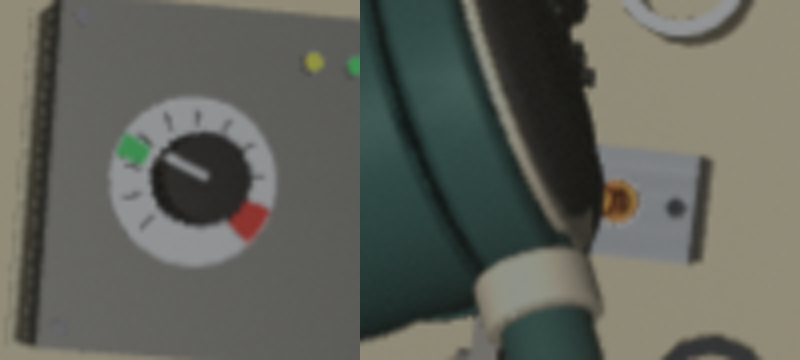

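The white line runs from (208,178) to (167,155) in the left panel, so it points into the green band at (133,149). I'll put a number on that angle while I descend on the pin.

Run:
```python
from h import *
f=lambda x,y:atz('top',340+x/4-.4,190+y/4-.4,.116)[:2]
v=f(167,155)-f(208,178);w=f(167,155)-np.array([.5325,-.1130])
for k in(v,w):print(np.radians(-3.8+135-np.degrees(np.arctan2(k[1],k[0]))))
```

```text
1.2104435700623244
1.212401419836445
```

>>> {"method": "carry_out", "body": {
  "offset": [
    [3,0,0],
    [3,0,0],
    [3,0,0],
    [2,0,0],
    [0,0,0]
  ],
  "delta_rot": [
    [0,0,0],
    [0,0,0],
    [0,0,0],
    [0,0,0],
    [0,0,0]
  ]
}}

```text
time: 8.9
tool_pos: [0.4956, 0.2159, 0.0935]
tcp_rot: [0.05, 1.579, -0.056]
wrist_force: [-1.3, 0.1, -1.2]
width: 1.001
```

>>> {"method": "carry_out", "body": {
  "offset": [
    [1,0,0],
    [1,0,0],
    [0.6,0,0],
    [0,0,0],
    [0,0,0]
  ],
  "delta_rot": [
    [0,0,0],
    [0,0,0],
    [0,0,0],
    [0,0,0],
    [0,0,0]
  ]
}}

```text
time: 9.32
tool_pos: [0.4999, 0.2176, 0.0727]
tcp_rot: [0.055, 1.57, -0.055]
wrist_force: [0.3, -0.7, -0.2]
width: 0.999
```

>>> {"method": "carry_out", "body": {
  "offset": [
    [0,0,0],
    [0,0,0],
    [0,0,0],
    [0,0,0],
    [0,0,0]
  ],
  "delta_rot": [
    [0,0,0],
    [0,0,0],
    [0,0,0],
    [0,0,0],
    [0,0,0]
  ],
  "fingers": -1,
  "newtons": 60
}}

```text
time: 9.73
tool_pos: [0.4998, 0.2175, 0.0726]
tcp_rot: [0.055, 1.57, -0.055]
wrist_force: [0.1, 0.7, -0.6]
width: 0.3
```

>>> {"method": "carry_out", "body": {
  "offset": [
    [0,0,0],
    [0,0,0],
    [0,0,0],
    [0,0,0],
    [0,0,0]
  ],
  "delta_rot": [
    [0,0,0],
    [0,0,0],
    [0,0,0],
    [0,0,0],
    [0,0,0]
  ]
}}

```text
time: 10.15
tool_pos: [0.4998, 0.2175, 0.0725]
tcp_rot: [0.055, 1.57, -0.055]
wrist_force: [-1.4, -1.1, 3.1]
width: 0.151
```

>>> {"method": "carry_out", "body": {
  "offset": [
    [-0.5,0,0],
    [-1,0,0],
    [-1,0,0],
    [-1.5,0,0],
    [-2,0,0]
  ],
  "delta_rot": [
    [0,0,0],
    [0,0,0],
    [0,0,0],
    [0,0,0],
    [0,0,0]
  ]
}}

```text
time: 10.57
tool_pos: [0.4988, 0.2171, 0.1325]
tcp_rot: [0.054, 1.572, -0.056]
wrist_force: [0.4, -0.6, -0.1]
width: 0.146
```

>>> {"method": "carry_out", "body": {
  "offset": [
    [-2,0,0],
    [-3,0,0],
    [-2.5,0,0],
    [0,0,0],
    [0,0,0]
  ],
  "delta_rot": [
    [0,0,0],
    [0,0,0],
    [0,0,0],
    [0,0,0],
    [0,0,0]
  ]
}}

```text
time: 10.98
tool_pos: [0.5011, 0.218, 0.2106]
tcp_rot: [0.057, 1.565, -0.053]
wrist_force: [-0.5, -0.2, -1.2]
width: 0.145
```

Run:
```python
from h import *
need(.525,-.2237,.2,-4)
p,d=shot('scene','s2')
uv=proj('scene',[[.4997,.2176,.14]])[0];print(uv)
u,v=map(int,uv);cv2.imwrite('pics/c4.png',cv2.resize(p[max(v-70,0):v+70,u-70:u+70,::-1],None,fx=4,fy=4,interpolation=2))
```

```text
t 10.98 pos [0.5011 0.218  0.2106] F [-0.54 -0.25 -1.18] w 0.145 q [0.36 0.03 1.91 0.   1.2  0.43]
tool shift cm [  0.99 -43.9    5.47] jaw ang -4.0 tilt [0.0023 0.0049]
turn about tool x (deg) -0.0 then other way 180.0
[365.09253069 211.58428173]
```

View pics/c4.png

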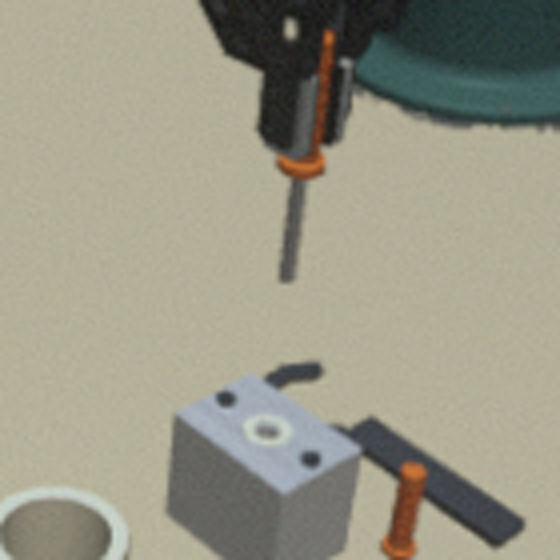

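The pin is gripped: the shaft runs from (301,170) to the tip at (287,281), and the block's hole is empty. I'll check for lean.

Run:
```python
from h import *
f=lambda x,y:np.array([295+x/4-.4,141+y/4-.4])
P=np.array([.5011,.218])
X=[[*P,z] for z in(.1446,.199,.2596)]
print((proj('scene',X)-[295,141]+.4)*4)
X=[[.5011,.228,.1446],[.5111,.218,.1446]];print((proj('scene',X)-[295,141]+.4)*4)
p,d=shot('top','t3')
print(proj('top',[[*P,.1446],[*P,.26]]))
```

```text
[[281.69785403 276.65916107]
 [295.20862667 166.16821932]
 [311.17337626  31.52304618]]
[[300.11942973 286.6549812 ]
 [266.46589235 285.60221078]]
[[196.49808815 248.39886574]
 [183.151201   247.04784907]]
```

Run:
```python
from h import *
print((proj('scene',[[.4995,.2176,.062]])-[295,141]+.4)*4, proj('scene',[[.525,-.2237,.085],[.5325,-.113,.085]]))
p=np.load('scene.npz')['p'];q=p[:,:,::-1]
u,v=proj('scene',[[.525,-.2237,.085]])[0].round().astype(int);print(u,v)
a=cv2.resize(q[v-25:v+25,u-25:u+25],None,fx=10,fy=10,interpolation=2)
cv2.imwrite('pics/c5.png',a)
```

```text
[[264.26805306 425.67152476]] [[212.18309195 156.70511202]
 [236.79943332 174.59931397]]
212 157
```

View pics/c5.png

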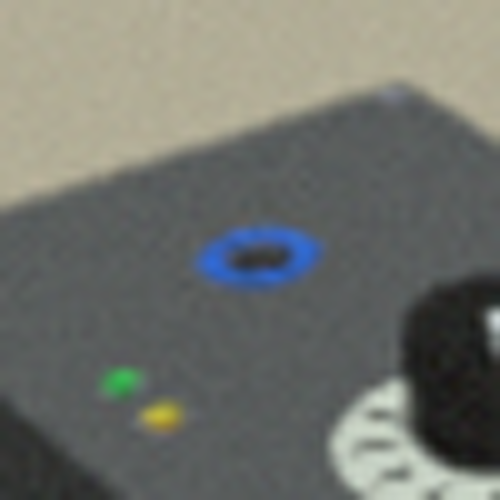

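The hole ring centre is at (260,257) in the crop, within about 0.6 px of the prediction. The pin is upright and centred to about 1 mm. Next I move it over the hole.

>>> {"method": "carry_out", "body": {
  "offset": [
    [0,-2.93,0.37],
    [0,-2.93,0.37],
    [0,-2.93,0.37],
    [0,-2.93,0.37],
    [0,-2.93,0.37]
  ],
  "delta_rot": [
    [0,0,0],
    [0,0,0],
    [0,0,0],
    [0,0,0],
    [0,0,0]
  ]
}}

```text
time: 11.5
tool_pos: [0.5062, 0.0687, 0.2053]
tcp_rot: [0.054, 1.574, -0.055]
wrist_force: [0.2, -0.2, -0.5]
width: 0.146
```

>>> {"method": "carry_out", "body": {
  "offset": [
    [0,-2.93,0.37],
    [0,-2.93,0.37],
    [0,-2.93,0.37],
    [0,-2.93,0.37],
    [0,-2.93,0.37]
  ],
  "delta_rot": [
    [0,0,0],
    [0,0,0],
    [0,0,0],
    [0,0,0],
    [0,0,0]
  ]
}}

```text
time: 11.92
tool_pos: [0.5144, -0.0786, 0.2053]
tcp_rot: [0.056, 1.574, -0.054]
wrist_force: [0.8, 1.1, -0.2]
width: 0.145
```

>>> {"method": "carry_out", "body": {
  "offset": [
    [0,-2.93,0.36],
    [0,-2.93,0.36],
    [0,-2.93,0.36],
    [0,-2.93,0.36],
    [0,-2.93,0.36]
  ],
  "delta_rot": [
    [0,0,0],
    [0,0,0],
    [0,0,0],
    [0,0,0],
    [0,0,0]
  ]
}}

```text
time: 12.33
tool_pos: [0.5223, -0.2257, 0.2051]
tcp_rot: [0.056, 1.574, -0.054]
wrist_force: [0.3, 0.2, -1.4]
width: 0.148
```

>>> {"method": "carry_out", "body": {
  "offset": [
    [1.5,0,0],
    [1.5,0,0],
    [1,0,0],
    [0,0,0],
    [0,0,0]
  ],
  "delta_rot": [
    [0,0,0],
    [0,0,0],
    [0,0,0],
    [0,0,0],
    [0,0,0]
  ]
}}

```text
time: 12.75
tool_pos: [0.5225, -0.2239, 0.1654]
tcp_rot: [0.056, 1.574, -0.053]
wrist_force: [0.2, -0.7, 0.3]
width: 0.144
```

Run:
```python
from h import *
need(.525,-.2237,.13,-4)
p,d=shot('scene','s3');q=p[:,:,::-1]
s=read_state();t=s['tool_pos']-[0,0,.066];print('tip pred crop',(proj('scene',[t,[.525,-.2237,.085]])-[172,107]+.45)*7)
cv2.imwrite('pics/c6.png',cv2.resize(q[107:187,172:272],None,fx=7,fy=7,interpolation=2))
```

```text
t 12.75 pos [ 0.5225 -0.2239  0.1654] F [ 0.18 -0.67  0.27] w 0.144 q [-0.45  0.12  1.9   0.    1.13 -0.38]
tool shift cm [3.54 0.04 0.27] jaw ang -4.0 tilt [ 0.0016 -0.0038]
turn about tool x (deg) 0.0 then other way -180.0
tip pred crop [[283.27386405 308.13146536]
 [284.43164367 351.08578417]]
```

View pics/c6.png

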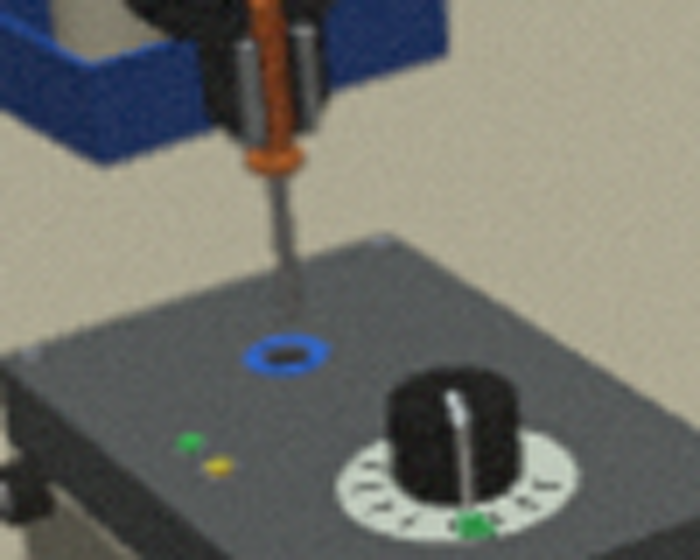

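The tip is at about (291,318), just above the ring at (287,355), and the shaft top is at (277,175). I'll compare that with a true vertical.

Run:
```python
from h import *
P=read_state()['tool_pos']
print((proj('scene',[[*P[:2],P[2]-.066],[*P[:2],P[2]-.011],[*P[:2],P[2]+.04],[P[0]+.003,P[1],P[2]-.066],[P[0],P[1]+.003,P[2]-.066]])-[172,107]+.45)*7)
```

```text
[[283.27386405 308.13146536]
 [267.70274461 158.97735692]
 [252.7252733   13.08110954]
 [275.90289108 310.81449399]
 [288.11953621 311.02072648]]
```

>>> {"method": "carry_out", "body": {
  "offset": [
    [0,-0.1,0.3],
    [0,0,0],
    [0.8,0,0],
    [0,0,0],
    [0,0,0]
  ],
  "delta_rot": [
    [0,0,0],
    [0,0,0],
    [0,0,0],
    [0,0,0],
    [0,0,0]
  ]
}}

```text
time: 13.22
tool_pos: [0.5263, -0.2257, 0.1587]
tcp_rot: [0.055, 1.571, -0.054]
wrist_force: [-1.2, -0.4, -0.6]
width: 0.148
```

>>> {"method": "carry_out", "body": {
  "offset": [
    [0.4,0,0],
    [0.4,0,0],
    [0.2,0,0],
    [0,0,0],
    [0,0,0]
  ],
  "delta_rot": [
    [0,0,0],
    [0,0,0],
    [0,0,0],
    [0,0,0],
    [0,0,0]
  ]
}}

```text
time: 13.63
tool_pos: [0.5264, -0.2259, 0.1489]
tcp_rot: [0.055, 1.571, -0.055]
wrist_force: [0.3, -0.6, -0.7]
width: 0.144
```

Run:
```python
from h import *
need(.525,-.2245,.126,-4)
p,d=shot('scene','s4');q=p[:,:,::-1]
cv2.imwrite('pics/c7.png',cv2.resize(q[117:177,182:262],None,fx=8,fy=8,interpolation=2))
```

```text
t 13.63 pos [ 0.5264 -0.2259  0.1489] F [ 0.35 -0.63 -0.68] w 0.144 q [-0.45  0.14  1.91 -0.    1.09 -0.38]
tool shift cm [ 2.29  0.13 -0.15] jaw ang -4.0 tilt [ 0.0003 -0.0007]
turn about tool x (deg) -0.0 then other way 180.0
```

View pics/c7.png

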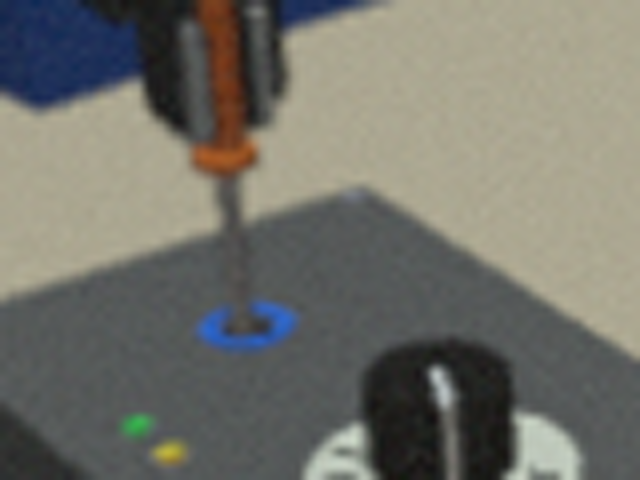

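The tip is entering the blue ring at about (240,320), with the hole centre at (246,325). I'll make a 1 mm correction and go down.

>>> {"method": "carry_out", "body": {
  "offset": [
    [0,0.1,-0.12],
    [0,0,0],
    [0.4,0,0],
    [0.4,0,0],
    [0,0,0]
  ],
  "delta_rot": [
    [0,0,0],
    [0,0,0],
    [0,0,0],
    [0,0,0],
    [0,0,0]
  ]
}}

```text
time: 14.1
tool_pos: [0.5249, -0.2246, 0.1401]
tcp_rot: [0.056, 1.572, -0.054]
wrist_force: [-1.0, 0.4, -0.4]
width: 0.147
```

>>> {"method": "carry_out", "body": {
  "offset": [
    [0.4,0,0],
    [0.3,0,0],
    [0,0,0],
    [0,0,0],
    [0,0,0]
  ],
  "delta_rot": [
    [0,0,0],
    [0,0,0],
    [0,0,0],
    [0,0,0],
    [0,0,0]
  ]
}}

```text
time: 14.52
tool_pos: [0.5256, -0.225, 0.1342]
tcp_rot: [0.055, 1.57, -0.055]
wrist_force: [1.0, -0.1, -0.8]
width: 0.147
```

>>> {"method": "carry_out", "body": {
  "offset": [
    [0.2,0,0],
    [0.2,0,0],
    [0,0,0],
    [0,0,0],
    [0,0,0]
  ],
  "delta_rot": [
    [0,0,0],
    [0,0,0],
    [0,0,0],
    [0,0,0],
    [0,0,0]
  ]
}}

```text
time: 14.93
tool_pos: [0.5258, -0.2251, 0.1305]
tcp_rot: [0.055, 1.57, -0.055]
wrist_force: [0.9, -0.2, 0.7]
width: 0.147
```

>>> {"method": "carry_out", "body": {
  "offset": [
    [0.2,0,0],
    [0.1,0,0],
    [0,0,0],
    [0,0,0],
    [0,0,0]
  ],
  "delta_rot": [
    [0,0,0],
    [0,0,0],
    [0,0,0],
    [0,0,0],
    [0,0,0]
  ]
}}

```text
time: 15.35
tool_pos: [0.5258, -0.2251, 0.1276]
tcp_rot: [0.055, 1.57, -0.055]
wrist_force: [0.3, 0.2, 3.0]
width: 0.145
```

>>> {"method": "carry_out", "body": {
  "offset": [
    [0.1,0,0],
    [0.1,0,0],
    [0,0,0],
    [0,0,0],
    [0,0,0]
  ],
  "delta_rot": [
    [0,0,0],
    [0,0,0],
    [0,0,0],
    [0,0,0],
    [0,0,0]
  ]
}}

```text
time: 15.77
tool_pos: [0.5258, -0.2251, 0.1255]
tcp_rot: [0.055, 1.57, -0.055]
wrist_force: [0.7, -0.0, 4.5]
width: 0.149
```

>>> {"method": "carry_out", "body": {
  "offset": [
    [0.1,0,0],
    [0,0,0],
    [0,0,0],
    [0,0,0],
    [0,0,0]
  ],
  "delta_rot": [
    [0,0,0],
    [0,0,0],
    [0,0,0],
    [0,0,0],
    [0,0,0]
  ]
}}

```text
time: 16.18
tool_pos: [0.526, -0.2252, 0.1253]
tcp_rot: [0.055, 1.569, -0.055]
wrist_force: [-1.7, 0.5, 8.7]
width: 0.144
```

>>> {"method": "carry_out", "body": {
  "offset": [
    [0.1,0,0],
    [0,0,0],
    [0,0,0],
    [0,0,0],
    [0,0,0]
  ],
  "delta_rot": [
    [0,0,0],
    [0,0,0],
    [0,0,0],
    [0,0,0],
    [0,0,0]
  ]
}}

```text
time: 16.6
tool_pos: [0.5261, -0.2253, 0.1252]
tcp_rot: [0.054, 1.569, -0.055]
wrist_force: [-2.6, 1.6, 12.9]
width: 0.147
```

>>> {"method": "carry_out", "body": {
  "offset": [
    [0,0,0],
    [0,0,0],
    [0,0,0],
    [0,0,0],
    [0,0,0]
  ],
  "delta_rot": [
    [0,0,0],
    [0,0,0],
    [0,0,0],
    [0,0,0],
    [0,0,0]
  ]
}}

```text
time: 17.02
tool_pos: [0.5261, -0.2253, 0.1252]
tcp_rot: [0.054, 1.569, -0.055]
wrist_force: [-2.5, 1.2, 12.4]
width: 0.146
```

Run:
```python
from h import *
p,d=shot('scene','s5');q=p[:,:,::-1]
cv2.imwrite('pics/c8.png',cv2.resize(q[110:220,165:295],None,fx=5,fy=5,interpolation=2))
need(.525,-.2245,.126,-4)
```

```text
t 17.07 pos [ 0.5261 -0.2253  0.1252] F [-2.07  0.67 12.2 ] w 0.15 q [-0.45  0.16  1.93 -0.    1.05 -0.38]
tool shift cm [-0.08  0.07 -0.12] jaw ang -4.0 tilt [-0.0006  0.0013]
turn about tool x (deg) -0.0 then other way 180.0
```

View pics/c8.png

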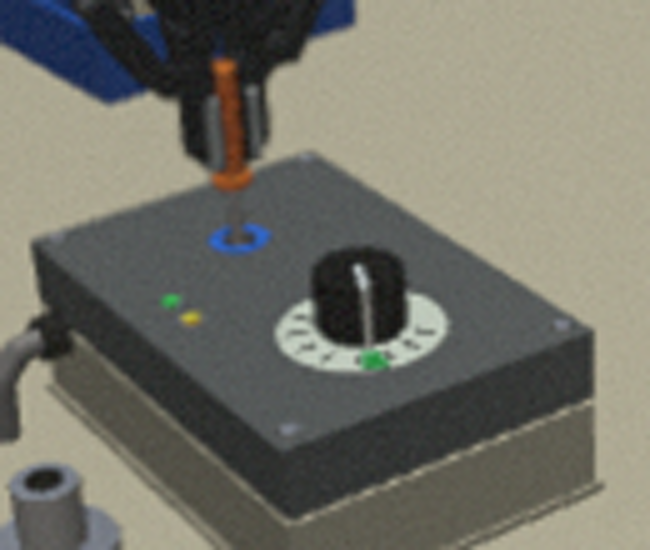

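The pin is down through the ring at (238,238), with its collar at (232,180). The dial line runs into the green patch at (372,358), and the chuck is standing undisturbed. Handing in.

```bash
python3 -c "
from workcell import *
print(finish_job())"
```

```text
the job is handed in; nothing more can be done
None
```

The job is handed in at about 17 s of the 72 s allowed, with the pin still gripped and holding the button down. No verdict is reported, so the figures below are my own last checks.

- **Dial:** I turned it about 113° counter-clockwise and let go. From the picture it reads about 1.21 rad, against an allowed 1.028 to 1.328. In the last picture its line still points into the green.
- **Pin:** I drew the larger orange pin from the grey block and put it down through the blue-ringed hole. The jaws are about 12 to 13 mm apart on the 14 mm handle.
- **Button:** The spring force rose from about 3 to 4.5 N. After that the tool stopped moving and the force climbed to a steady 12 N, so the button is on its hard stop. From the gripper position, the tip is about 26 mm below the panel.
- **Bystanders:** The chuck looks undisturbed in the last picture. I did not look at the nylon pot and spanner again after lifting the pin, but the arm did not go near them.

One small disagreement: the scene camera put points about 0.5 to 1.5 pixels off what the top camera predicted. That is within the calibration error, and I allowed for it when lining up with the hole.

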